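# Open the touch-latched skewer caddy

### The job

Three low steel caddies with spring lids stand on the stall counter; open the widest one, where the skewers are kept. With your fingertips press down on the small plate at the front edge of its lid (the side nearest the robot), let go so that it springs ajar by itself, then push its front edge up and back with the outside of the fingers until the lid stands open past upright and stays there. Do not pinch the lid, leave the two slim lids shut, and do not pick up or shift any of the other things on the counter.

Things in the scene. Friction and masses are not known exactly. Their poses are not given: they have to be found in the camera images.
- wide_caddy: the wide skewer caddy, the one to open: a steel box 140 mm deep (its own x) x 160 mm wide (y), fixed to the counter. Origin: centre of its underside, on the counter. Its own +x points from the lid's free front edge to the hinge at the back; z up. Its yaw varies.
- wide_lid (a joint): angle of the wide caddy's lid (rad). 0 = shut, held by the catch; negative = pressed down (hard stop -0.045, 6 mm at the front edge); positive = opened upwards. Past upright (1.57) it falls back by itself to its stop at 1.9 and stays; let go below upright it drops back to ajar, about 0.44, resting on a spring pin by its own weight (0.19 kg).
- wide_press (a point): place to press: centre of a thin 22 x 34 mm plate on the wide lid's upper face, 22 mm behind the front edge, mid-width; 93 mm above the counter when shut. Moves with the lid. Pressed here nearly to the stop (lid angle below -0.03, some 4 to 6 N) the catch lets go, and when the finger is withdrawn the lid springs to about 0.44 rad, its front edge some 58 mm higher.
- wide_edge (a point): middle of the lower corner of the wide lid's front edge (lid 6 mm thick, 138 mm from hinge line to edge, 160 mm wide); 87 mm above the counter when shut. Moves with the lid. Push on it within 35 mm either side: near the +y end two thin catch legs hang up to 35 mm below the lid, about 10 to 30 mm behind the edge.
- wide_hinge (a point): middle of the wide lid's hinge line, 68 mm behind the caddy's origin and 87 mm above the counter; the line runs along the caddy's y. The caddy's walls end 80 mm above the counter.
- slim_a_caddy: one of the two slim caddies, not to be opened: like the wide one but 95 mm wide. Origin and axes alike.
- slim_a_lid (a joint): lid angle of slim_a (rad), same meaning; its catch works the same way. It stays at 0.
- slim_b_caddy: one of the two slim caddies, not to be opened: like the wide one but 95 mm wide. Origin and axes alike.
- slim_b_lid (a joint): lid angle of slim_b (rad), same meaning; its catch works the same way. It stays at 0.
- sauce_cup: small open steel sauce cup, 56 mm across, 45 mm tall, stands just in front of the wide caddy. Loose bystander; origin at the centre of its underside.
- dip_bowl: small white bowl, 70 mm across, 35 mm tall, in front of a slim caddy. Loose bystander; origin at the centre of its underside.
- shaker: small glass jar with steel cap, 44 mm across, 65 mm tall, in front of a slim caddy. Loose bystander; origin at the centre of its underside.
- syrup: amber bottle, 56 mm across, 150 mm tall, behind the caddies. Loose bystander; origin at the centre of its underside.
- tin: round tin, 72 mm across, 100 mm tall, behind the caddies. Loose bystander; origin at the centre of its underside.
- batter_brush: brush with a handle, lying on the counter to the right of the caddies. Loose bystander; origin under its middle.
- tea_mug: white mug, 76 mm across, 85 mm tall, to the left of the caddies. Loose bystander; origin at the centre of its underside.
Mind the look-alikes: they are no part of the job. Leave any black or orange look-alike of the wide_caddy alone.

How it is judged:
By the outcome, as a careful person would: the job done as asked, in the order asked, and still so for the second after the job is handed in, with the robot touching nothing.
It also fails if it takes over 45 s, if anything falls off the work surface, if the arm or the gripper's body presses on something with over 40 N, if the wrist force passes 120 N, or if a joint passes its speed limit or range.

### The arm

A 6-joint arm with a two-finger parallel gripper is mounted at the origin on the work surface. World frame = base frame: x ahead of the robot, y to its left, z up, the work surface at z = 0. Lengths are in m, angles in rad, forces in N, time in s.
With the tool pointing down it reaches from about 0.35 to 0.875 m from the base axis. Payload 15.5 kg.
Tool frame: the origin (TCP) lies midway between the tips of the shut fingers; the grasp point (between the pads) lies 19 mm behind it (ctrl.grip_point_offset is the distance from the TCP to the grasp point, in m); z points along the fingers, y is the direction in which the jaws open and shut (so a half turn about z gives the same grasp; the last joint's range is limited). The gripper opens to 85 mm and grips with 20 to 120 N. Pads are 22 mm wide; open, the fingers measure 114 mm over their backs; the gripper's body (76 mm by 85 mm) begins 54 mm behind the grasp point. The pads swing forward as they close: fully open they stand 13 mm farther back than shut.
Start: joints at [1.008, 0.494, 1.345, -0, 1.302, -0.096], TCP at [0.282, 0.558, 0.198] pointing down, gripper open.
Joint ranges: [-2.91, 2.91], [-0.82, 2.16], [0.22, 2.67], [-1.22, 4.37], [0.12, 2.79], [-3.08, 3.08]. Speed limits (rad/s): [1.89, 1.89, 2.57, 3.01, 3.01, 3.01].

### API

Orientations are given as a unit quaternion [w, x, y, z].
In Python, from rig import ctrl, imaging gives the robot as it stands. The module is installed in compiled form; this text tells all that it offers.
- The arm moves only by the tool drive_tool, never from a script. Its argument "motion" is a list of rows, each an object with "claw": the closure, from 0 (fully open) to 1 (shut); "linear": the shift along the world's x, y, z in mm, a list of three; "yaw": the turn about the world's z in degrees. A call has 1 to 8 rows; each row shifts and turns the pose as measured when the row begins; what a row does not reach is not made up. A row lasts 1/10 s, in which the tool goes at most 50 mm and 8.59 degrees, less where a joint would pass 70% of its speed; a pose out of reach is approached as far as the arm can. A call with a gripper value outside its range is refused whole. The fingers move at their own pace and stop on an object; the grip force is fixed at half the most. Time passes only in rows, so rows that do not move let the fingers close. It gives the time, the measured TCP pose, the force and the opening at its end, in the units of the state.
- ctrl.observe(): the state, without advancing time (a new reading comes with each control period).
- imaging.capture(name): name is "scene" or "top" or "wrist"; returns the picture (420x560x3 uint8, red, green, blue); there is no depth.
- imaging.get_calibration(name): a dict with "intrinsics" (3x3 intrinsics, pixels), "world_from_camera" (4x4, takes a point from camera to world coordinates). Camera axes: x right, y up, looking along -z (the intrinsics and any distortion apply to the point x, -y, -z); pixel columns grow to the right and rows downward; lengths in m; the calibration is good to about 2 mm. The wrist camera is an equidistant fisheye: a pixel r from the principal point sees the ray r / f radians off the axis. A picture is of the moment at which its call begins: read the wrist's pose just before it. get_calibration takes no time and is no camera call; for the wrist camera it gives the pose at the moment of the call.
- ctrl.hand_in(): hands the job in, once; it reports no verdict.
The state is a dict: "time": time; "q": joint angles; "qd": joint speeds; "effort": joint torques, N m; "ee_pos": TCP position; "tcp_rot": TCP orientation; "contact_force": force on the tool from outside, world axes, zero at the start; "ft_torque": the same for the moment, N m; "grip_width": finger opening in m.
Only numpy, scipy, OpenCV 4.12 (cv2) and the standard library are available. Lean on these libraries where they do the work, as an engineer would, in place of code of your own. Each camera call takes 0.05 s, during which the arm holds its last target.

## Working session

There is one attempt and no reset: what is moved stays moved. The work goes in short steps, Python scripts to look and compute and a tool call to move; the robot and the scene stay as the last step left them, time stands still between calls to the robot, and variables do not carry over. Pictures are saved under pics/ and viewed, and the job is handed in when it is done.

Besides the shell and the picture viewer there is one more tool, called after "Request:" as a command line: name --argument value ..., lists and objects as JSON in quotes. drive_tool: Moves the arm, as the interface text tells. Its arguments: {"type":"object","properties":{"motion":{"type":"array","items":{"type":"object","properties":{"claw":{"type":"number"},"linear":{"type":"array","items":{"type":"number"}},"yaw":{"type":"number"}}}}},"required":["motion"]}

```bash
mkdir -p pics
python3 - <<'E'
from rig import ctrl, imaging
import cv2
s=ctrl.observe(); print(s['time'],s['ee_pos'],s['tcp_rot'],s['grip_width'],s['contact_force'])
for n in ['scene','top','wrist']:
    c=imaging.get_calibration(n); print(n,c)
    cv2.imwrite(f'pics/{n}0.png',imaging.capture(n)[:,:,::-1])
E
```

```text
0.0 [0.28162451 0.55750912 0.1970912 ] [-1.98473213e-04  2.31781409e-01  9.72767696e-01 -5.90636260e-04] 0.08545485552677477 [-0.29375257  0.16112449  0.46425723]
scene {'intrinsics': array([[518.06515648,   0.        , 275.95856128],
       [  0.        , 518.06515648, 214.5727511 ],
       [  0.        ,   0.        ,   1.        ]]), 'world_from_camera': array([[-0.62185943, -0.60464499,  0.49768995,  1.25809262],
       [ 0.78300457, -0.46873111,  0.40889484,  0.67506819],
       [-0.01395345,  0.64396862,  0.76492465,  1.18805585],
       [ 0.        ,  0.        ,  0.        ,  1.        ]])}
top {'intrinsics': array([[397.7948188 ,   0.        , 274.62574609],
       [  0.        , 397.7948188 , 206.58394924],
       [  0.        ,   0.        ,   1.        ]]), 'world_from_camera': array([[-0.01146355,  0.98688513, -0.16101654,  0.35567196],
       [-0.99988872, -0.00977606,  0.01126861,  0.11678902],
       [ 0.00954671,  0.1611278 ,  0.98688738,  1.18897541],
       [ 0.        ,  0.        ,  0.        ,  1.        ]])}
wrist {'intrinsics': array([[325.1922621 ,   0.        , 275.05020663],
       [  0.        , 325.1922621 , 209.6541551 ],
       [  0.        ,   0.        ,   1.        ]]), 'world_from_camera': array([[ 4.51322087e-01, -8.42709047e-01, -2.93512922e-01,
         2.06174836e-01],
       [ 8.92360754e-01,  4.25910775e-01,  1.49306048e-01,
         5.95213946e-01],
       [-8.11241732e-04, -3.29304530e-01,  9.44223421e-01,
         3.74516044e-01],
       [ 0.00000000e+00,  0.00000000e+00,  0.00000000e+00,
         1.00000000e+00]])}
```

View pics/scene0.png

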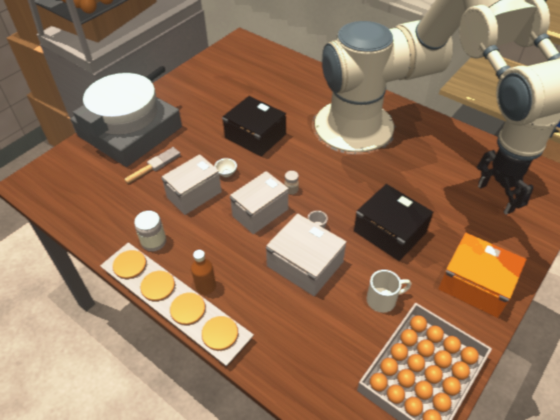

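View pics/top0.png

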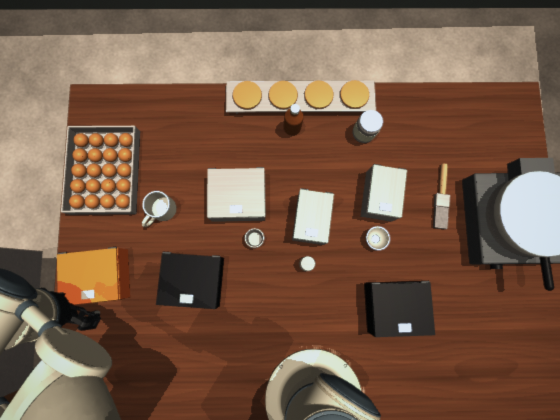

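View pics/wrist0.png

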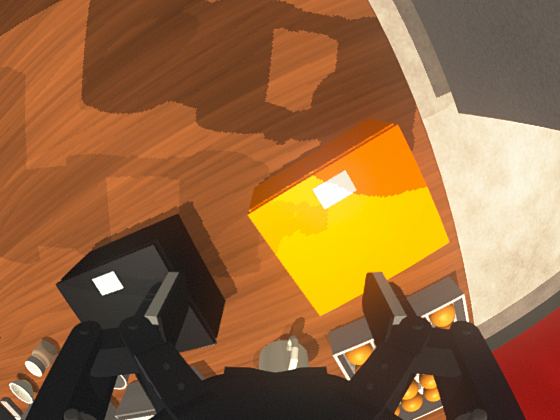

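The wide steel caddy is at about (236,195) in the top view, with its plate at (236,209). In the scene view it is at about (307,250), with the plate at (317,232). The sauce cup is in front of it at top (255,239). I'll measure the details next.

Run:
```python
import cv2
a=cv2.imread('pics/top0.png')[155:260,190:340]; cv2.imwrite('pics/topz.png',cv2.resize(a,None,fx=5,fy=5,interpolation=cv2.INTER_CUBIC))
a=cv2.imread('pics/scene0.png')[195:300,255:375]; cv2.imwrite('pics/scenez.png',cv2.resize(a,None,fx=5,fy=5,interpolation=cv2.INTER_CUBIC))
```

```text
(no output)
```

View pics/topz.png

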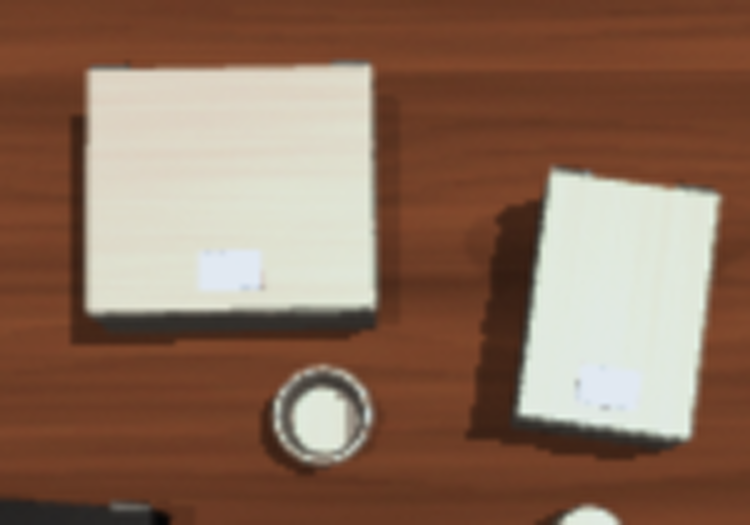

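View pics/scenez.png

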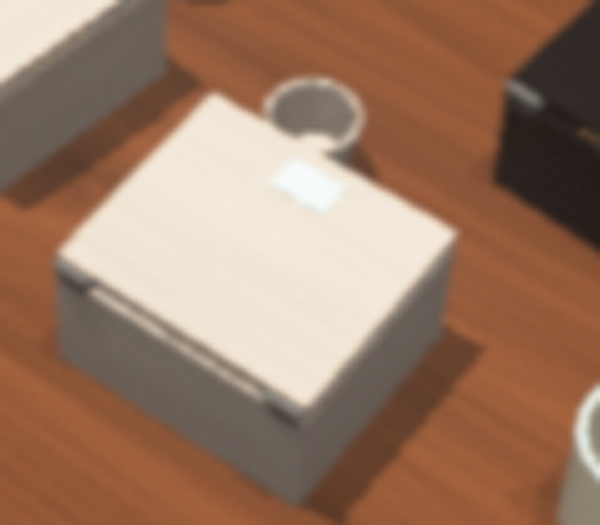

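```bash
cat > h.py <<'E'
import numpy as np
from rig import ctrl, imaging
def ray(n,uv,c=None):
    c=c or imaging.get_calibration(n); K=c['intrinsics'];T=c['world_from_camera']
    x=(uv[0]-K[0,2])/K[0,0]; y=(uv[1]-K[1,2])/K[1,1]
    if n=='wrist':
        r=np.hypot(x,y); s=np.tan(r)/r if r>0 else 1; x*=s;y*=s
    d=T[:3,:3]@np.array([x,-y,-1.]); return T[:3,3],d/np.linalg.norm(d)
def plane(r,z): o,d=r; return o+d*(z-o[2])/d[2]
def tri(rs):
    A=0;b=0
    for o,d in rs: P=np.eye(3)-np.outer(d,d);A=A+P;b=b+P@o
    p=np.linalg.solve(A,b); return p,[np.linalg.norm((np.eye(3)-np.outer(d,d))@(p-o))*1e3 for o,d in rs]
E
python3 - <<'E'
from h import *
np.set_printoptions(precision=4,suppress=True)
tz=lambda p:((p[0]+.5)/5-.5+190,(p[1]+.5)/5-.5+155)
sz=lambda p:((p[0]+.5)/5-.5+255,(p[1]+.5)/5-.5+195)
D={'FL':((87,314),(456,234)),'FR':((375,306),(213,93)),'BL':((88,68),(303,410)),'BR':((371,66),(60,255)),'plate':((230,271),(308,185)),'cup':((322,415),(314,115))}
for k,(t,s) in D.items():
    rt,rs=ray('top',tz(t)),ray('scene',sz(s)); p,e=tri([rt,rs]); z=.045 if k=='cup' else .093
    print(k,p,np.round(e,1),plane(rt,z),plane(rs,z))
E
```

```text
FL [0.5056 0.2927 0.0932] [0.6 0.6] [0.5059 0.2923 0.093 ] [0.5051 0.2932 0.093 ]
FR [0.5079 0.1333 0.0954] [1.1 1.1] [0.5088 0.1324 0.093 ] [0.5057 0.1331 0.093 ]
BL [0.6458 0.2941 0.0948] [0.5 0.5] [0.6465 0.2939 0.093 ] [0.6445 0.2939 0.093 ]
BR [0.6452 0.1352 0.0933] [1.7 1.7] [0.6462 0.1337 0.093 ] [0.6443 0.1366 0.093 ]
plate [0.5286 0.2132 0.0962] [0.5 0.5] [0.5293 0.2131 0.093 ] [0.5262 0.2123 0.093 ]
cup [0.4519 0.1648 0.0464] [0.9 0.9] [0.4525 0.1641 0.045 ] [0.4505 0.165  0.045 ]
```

The measurements agree with the text: the lid is about 140 x 160 mm, its yaw is about 0.01 rad, the plate is at (0.528, 0.213), and its height is 93–96 mm. The cup's rim reads 45 mm. I'll shut the fingers, approach, and turn the jaws along y.

Request:
drive_tool --motion '[{"claw": 1, "linear": [25, -35, 5], "yaw": 4}, {"claw": 1, "linear": [25, -40, 5], "yaw": 4}, {"claw": 1, "linear": [25, -40, 0], "yaw": 4}, {"claw": 1, "linear": [25, -40, 0], "yaw": 4}, {"claw": 1, "linear": [25, -40, 0], "yaw": 4}, {"claw": 1, "linear": [25, -40, 0], "yaw": 4}, {"claw": 1, "linear": [25, -40, 0], "yaw": 3}, {"claw": 1, "linear": [0, 0, 0], "yaw": 0}]'

```text
time: 0.95
ee_pos: [0.46, 0.2723, 0.2059]
tcp_rot: [-0.0, -0.014, 1.0, -0.001]
contact_force: [0.1, 0.4, -0.3]
grip_width: -0.0001
```

```bash
cat > st.py <<'E'
from h import *
from scipy.spatial.transform import Rotation as R
import cv2,sys
np.set_printoptions(precision=4,suppress=True)
s=ctrl.observe(); q=s['tcp_rot']; M=R.from_quat([q[1],q[2],q[3],q[0]]).as_matrix()
print(s['time'],s['ee_pos'],'jaw deg',np.degrees(np.arctan2(M[1,1],M[0,1])),'zaxis',M[:,2],'F',s['contact_force'],s['grip_width'])
for a in sys.argv[1:]:
    n,f=a.split('='); cv2.imwrite('pics/'+f+'.png',imaging.capture(n)[:,:,::-1])
E
python3 st.py wrist=w1
```

```text
0.95 [0.46   0.2723 0.2059] jaw deg 91.57745225944716 zaxis [-0.0006 -0.0023 -1.    ] F [ 0.1443  0.4421 -0.3179] -7.466940848202162e-05
```

View pics/w1.png

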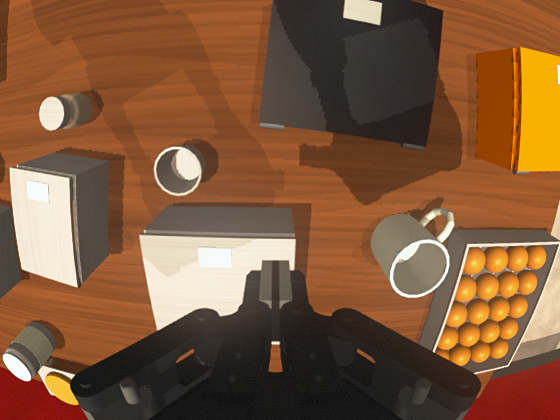

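The wrist view shows the plate at about (215,258). The lid's front corners are at about (142,235) and (296,238), and the fingers are shut.

Run:
```python
from h import *
np.set_printoptions(precision=4,suppress=True)
print(imaging.get_calibration('wrist')['world_from_camera'][:3,3])
import cv2
for k,p in {'plate':(215,258),'FR':(142,235),'FL':(296,238)}.items(): print(k,plane(ray('wrist',p),.093))
tz=lambda p:((p[0]+.5)/5-.5+190,(p[1]+.5)/5-.5+155)
sz=lambda p:((p[0]+.5)/5-.5+255,(p[1]+.5)/5-.5+195)
print(tri([ray('top',tz((230,271))),ray('scene',sz((308,185))),ray('wrist',(215,258))]))
```

```text
[0.3744 0.2713 0.3834]
plate [0.5289 0.2138 0.093 ]
FR [0.5066 0.1366 0.093 ]
FL [0.5041 0.2947 0.093 ]
(array([0.5282, 0.2135, 0.0953]), [np.float64(0.9103677559024524), np.float64(0.4427333161896323), np.float64(0.8401992270928003)])
```

Three views agree on the plate at (0.5285, 0.2135). I'll move above it and descend.

Request:
drive_tool --motion '[{"claw": 1, "linear": [35, -30, 0], "yaw": 0}, {"claw": 1, "linear": [33, -29, -10], "yaw": -1.5}, {"claw": 1, "linear": [0, 0, -30], "yaw": 0}, {"claw": 1, "linear": [0, 0, -30], "yaw": 0}, {"claw": 1, "linear": [0, 0, -20], "yaw": 0}, {"claw": 1, "linear": [0, 0, 0], "yaw": 0}]'

```text
time: 1.6
ee_pos: [0.5277, 0.2177, 0.1133]
tcp_rot: [-0.0, 0.0, 1.0, 0.0]
contact_force: [0.0, 0.7, 0.1]
grip_width: 0.0003
```

```bash
python3 st.py scene=s1
```

```text
1.6 [0.5277 0.2177 0.1133] jaw deg 89.94328779280261 zaxis [-0.0001  0.0006 -1.    ] F [0.0106 0.687  0.0805] 0.0003123034771045881
```

View pics/s1.png

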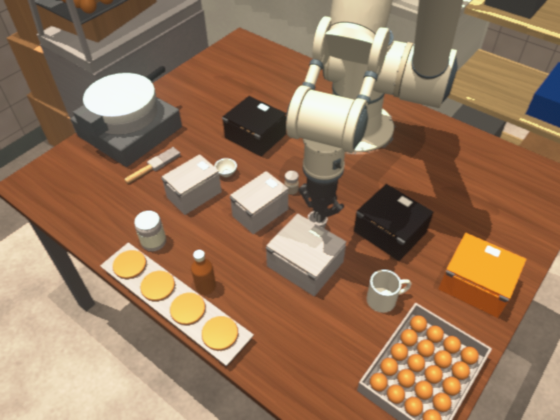

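The fingers stand over the plate at about (318,230), with the lid still shut. Next I'll press gently.

Request:
drive_tool --motion '[{"claw": 1, "linear": [1, -4, -10], "yaw": 0}, {"claw": 1, "linear": [0, 0, -6], "yaw": 0}, {"claw": 1, "linear": [0, 0, -4], "yaw": 0}, {"claw": 1, "linear": [0, 0, -1], "yaw": 0}]'

```text
time: 2.05
ee_pos: [0.5305, 0.2156, 0.0953]
tcp_rot: [0.003, -0.0, 1.0, 0.001]
contact_force: [-0.2, -0.4, 0.5]
grip_width: 0.0002
```

Request:
drive_tool --motion '[{"claw": 1, "linear": [-1, 0, -2], "yaw": 0}, {"claw": 1, "linear": [0, 0, -2], "yaw": 0}]'

```text
time: 2.25
ee_pos: [0.5299, 0.2158, 0.0917]
tcp_rot: [0.003, -0.0, 1.0, 0.001]
contact_force: [0.5, -0.8, -1.3]
grip_width: -0.0002
```

Request:
drive_tool --motion '[{"claw": 1, "linear": [0, 0, -2], "yaw": 0}, {"claw": 1, "linear": [0, 0, -1], "yaw": 0}]'

```text
time: 2.45
ee_pos: [0.5299, 0.2159, 0.0886]
tcp_rot: [0.004, -0.0, 1.0, 0.001]
contact_force: [-0.6, 0.4, 0.1]
grip_width: -0.0002
```

Request:
drive_tool --motion '[{"claw": 1, "linear": [0, 0, -1], "yaw": 0}, {"claw": 1, "linear": [0, 0, -1], "yaw": 0}]'

```text
time: 2.65
ee_pos: [0.53, 0.2159, 0.0865]
tcp_rot: [0.004, -0.0, 1.0, 0.001]
contact_force: [0.2, 0.9, -0.7]
grip_width: -0.0002
```

```bash
python3 st.py scene=s2 wrist=w2; python3 -c "
import cv2
a=cv2.imread('pics/s2.png')[180:300,255:375]; cv2.imwrite('pics/s2z.png',cv2.resize(a,None,fx=5,fy=5,interpolation=2))"
```

```text
2.65 [0.53   0.2159 0.0865] jaw deg 90.0311025866363 zaxis [ 0.0073  0.003  -1.    ] F [ 0.1845  0.9347 -0.6916] -0.00020351360733194
```

View pics/s2z.png

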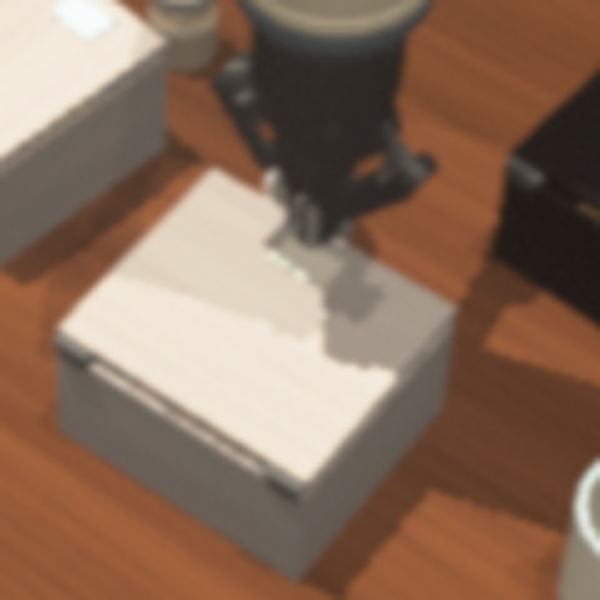

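View pics/w2.png

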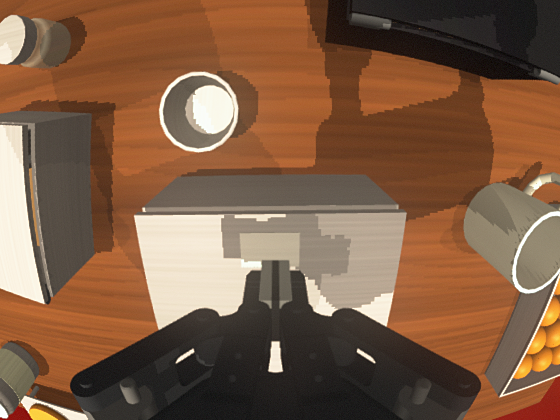

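Run:
```python
from h import *
def proj(n,p):
    c=imaging.get_calibration(n);K=c['intrinsics'];T=c['world_from_camera']
    q=T[:3,:3].T@(np.array(p)-T[:3,3]); x,y,z=q[0],-q[1],-q[2]
    if n=='wrist':
        r=np.hypot(x,y);th=np.arctan2(r,z); return K[0,0]*th*x/r+K[0,2],K[1,1]*th*y/r+K[1,2]
    return K[0,0]*x/z+K[0,2],K[1,1]*y/z+K[1,2]
for z in (.0865,.093,.1): 
  for dx in(-.011,0,.011):
    print(z,dx,np.round(proj('wrist',(.53+dx,.2159,z)),1),np.round((np.array(proj('scene',(.53+dx,.2159,z)))-[255,180])*5,0))
```

```text
0.0865 -0.011 [276.6 228.7] [319. 260.]
0.0865 0 [276.6 245.5] [307. 273.]
0.0865 0.011 [276.5 261.4] [295. 286.]
0.093 -0.011 [276.7 233.1] [319. 253.]
0.093 0 [276.6 250.3] [307. 266.]
0.093 0.011 [276.6 266.6] [295. 278.]
0.1 -0.011 [276.8 238.2] [320. 245.]
0.1 0 [276.7 255.9] [308. 258.]
0.1 0.011 [276.7 272.5] [296. 270.]
```

```bash
python3 -c "
import cv2
a=cv2.imread('pics/w2.png')[190:330,200:350]; cv2.imwrite('pics/w2z.png',cv2.resize(a,None,fx=4,fy=4,interpolation=2))
a=cv2.imread('pics/s2.png')[205:255,290:340]; cv2.imwrite('pics/s2zz.png',cv2.resize(a,None,fx=12,fy=12,interpolation=2))"
```

```text
(no output)
```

View pics/w2z.png

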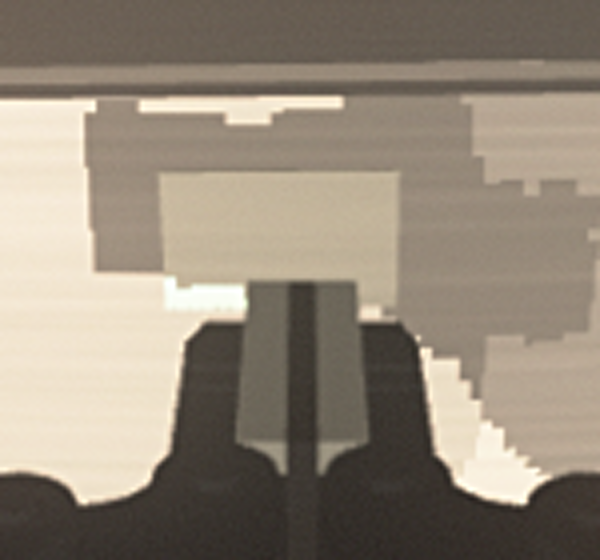

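View pics/s2zz.png

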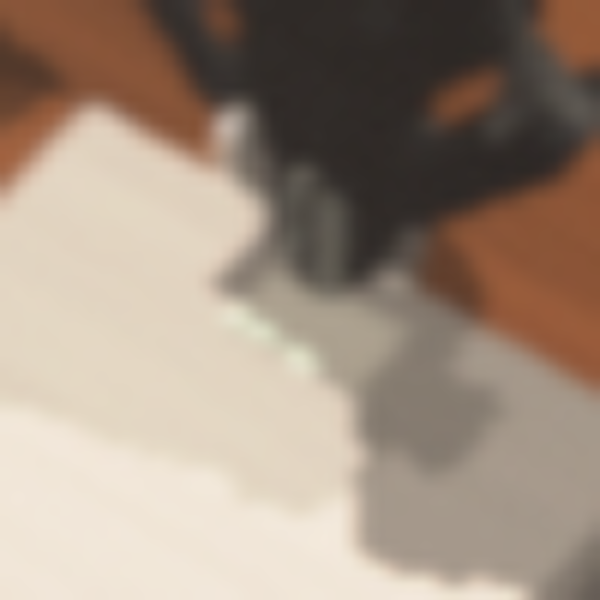

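```bash
python3 st.py top=t2
python3 - <<'E'
from h import *
np.set_printoptions(precision=4,suppress=True)
print(tri([ray('wrist',(275,260)),ray('scene',(316.3,228.8))]))
import cv2
a=cv2.imread('pics/t2.png')[150:260,190:300]; cv2.imwrite('pics/t2z.png',cv2.resize(a,None,fx=5,fy=5,interpolation=2))
E
```

```text
2.75 [0.53   0.2158 0.0864] jaw deg 90.02444256962931 zaxis [ 0.0071  0.0029 -1.    ] F [ 0.2577  0.3702 -0.2447] -0.00013393346624866257
(array([0.5285, 0.2142, 0.1084]), [np.float64(0.7330664276471757), np.float64(0.7330664276472468)])
```

View pics/t2z.png

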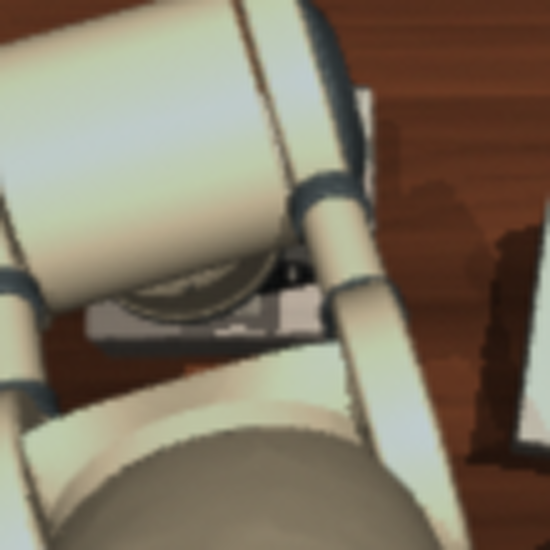

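Triangulation puts the visible tip at about 0.108, some 15 mm above the lid, and the force reads zero. That means no contact yet, although the reported TCP is lower. I'll keep descending in small steps, guided by the force.

Request:
drive_tool --motion '[{"claw": 1, "linear": [0, 0, -2], "yaw": 0}, {"claw": 1, "linear": [0, 0, -2], "yaw": 0}]'

```text
time: 3.0
ee_pos: [0.5302, 0.2159, 0.0826]
tcp_rot: [0.004, -0.0, 1.0, 0.002]
contact_force: [0.3, -0.5, -0.2]
grip_width: -0.0002
```

```bash
python3 st.py; python3 -c "
from rig import ctrl; s=ctrl.observe(); print(ctrl.grip_point_offset,s['q'],s['effort'],s['ft_torque'])"
```

```text
3.0 [0.5302 0.2159 0.0826] jaw deg 90.02788465027847 zaxis [ 0.0077  0.0031 -1.    ] F [ 0.2646 -0.5111 -0.2478] -0.00020145363755750786
0.0187 [ 2.81890149e-01  5.53484506e-01  1.61132128e+00  1.01511458e-03
  9.68551316e-01 -1.28995260e+00] [ 4.61585296e-04 -8.44583488e+01 -2.88548720e+01  4.78855989e-03
  1.14594635e-01  2.34731597e-04] [ 0.03743464  0.00410678 -0.03498941]
```

Request:
drive_tool --motion '[{"claw": 1, "linear": [0, 0, -2], "yaw": 0}, {"claw": 1, "linear": [0, 0, -2], "yaw": 0}]'

```text
time: 3.2
ee_pos: [0.5302, 0.2159, 0.0782]
tcp_rot: [0.004, -0.0, 1.0, 0.002]
contact_force: [0.4, 0.1, -0.7]
grip_width: 0.0
```

Request:
drive_tool --motion '[{"claw": 1, "linear": [0, 0, -2], "yaw": 0}, {"claw": 1, "linear": [0, 0, -1], "yaw": 0}]'

```text
time: 3.4
ee_pos: [0.53, 0.2159, 0.0746]
tcp_rot: [0.004, -0.0, 1.0, 0.001]
contact_force: [0.1, -0.4, 0.1]
grip_width: 0.0003
```

Request:
drive_tool --motion '[{"claw": 1, "linear": [0, 0, -1], "yaw": 0}]'

```text
time: 3.5
ee_pos: [0.53, 0.2158, 0.0735]
tcp_rot: [0.004, -0.0, 1.0, 0.001]
contact_force: [-0.6, 0.0, 0.5]
grip_width: -0.0001
```

```bash
python3 st.py scene=s3 wrist=w3;python3 -c "
import cv2,numpy as np
a=cv2.imread('pics/w3.png')[190:330,200:350]; a=cv2.resize(a,(450,420))
b=cv2.imread('pics/s3.png')[200:270,280:350]; b=cv2.resize(b,(420,420),interpolation=2); cv2.imwrite('pics/c3.png',np.hstack([a,b])[:,:800])"
```

```text
3.5 [0.53   0.2158 0.0735] jaw deg 90.02971973933553 zaxis [ 0.0073  0.0029 -1.    ] F [-0.6304  0.0462  0.513 ] -9.892859554921326e-05
```

View pics/c3.png

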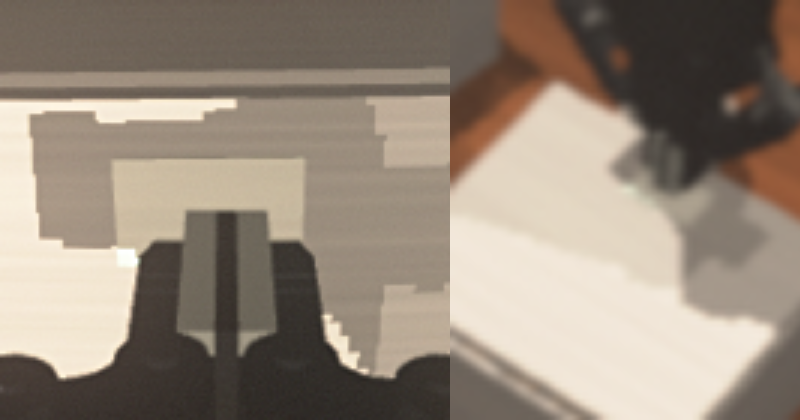

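Run:
```python
from h import *
np.set_printoptions(precision=4,suppress=True)
r=ray('wrist',(275.6,260))
for z in(.073,.08,.093,.1):print(plane(r,z))
# scene tip: crop x at (690-450)/6, y 185/6
print(tri([r,ray('scene',(280+ (665-450)/6,200+190/6))]))
print(tri([r,ray('scene',(280+ (680-450)/6,200+190/6))]))
```

```text
[0.5403 0.2153 0.073 ]
[0.5365 0.2153 0.08  ]
[0.5294 0.2152 0.093 ]
[0.5256 0.2152 0.1   ]
(array([0.5285, 0.214 , 0.0957]), [np.float64(1.2631105087446113), np.float64(1.2631105087447212)])
(array([0.5262, 0.2169, 0.0975]), [np.float64(1.8580171149464482), np.float64(1.8580171149464226)])
```

Request:
drive_tool --motion '[{"claw": 1, "linear": [0, 0, -1], "yaw": 0}]'

```text
time: 3.7
ee_pos: [0.5301, 0.2159, 0.0726]
tcp_rot: [0.004, -0.0, 1.0, 0.001]
contact_force: [-0.0, -0.4, 0.4]
grip_width: 0.0
```

Request:
drive_tool --motion '[{"claw": 1, "linear": [0, 0, -1], "yaw": 0}]'

```text
time: 3.8
ee_pos: [0.5301, 0.2159, 0.0716]
tcp_rot: [0.004, -0.0, 1.0, 0.002]
contact_force: [0.2, 0.8, 0.2]
grip_width: 0.0004
```

Request:
drive_tool --motion '[{"claw": 1, "linear": [0, 0, -1], "yaw": 0}]'

```text
time: 3.9
ee_pos: [0.5302, 0.2159, 0.0705]
tcp_rot: [0.004, -0.0, 1.0, 0.002]
contact_force: [-0.0, 0.6, -0.1]
grip_width: 0.0001
```

Request:
drive_tool --motion '[{"claw": 1, "linear": [0, 0, -1], "yaw": 0}]'

```text
time: 4.0
ee_pos: [0.5302, 0.2159, 0.0695]
tcp_rot: [0.004, -0.0, 1.0, 0.002]
contact_force: [0.2, 0.5, -0.0]
grip_width: 0.0
```

Request:
drive_tool --motion '[{"claw": 1, "linear": [0, 0, -1], "yaw": 0}]'

```text
time: 4.1
ee_pos: [0.5301, 0.2159, 0.0684]
tcp_rot: [0.004, -0.0, 1.0, 0.002]
contact_force: [-0.5, -0.4, -1.2]
grip_width: 0.0
```

Request:
drive_tool --motion '[{"claw": 1, "linear": [0, 0, -1], "yaw": 0}]'

```text
time: 4.2
ee_pos: [0.5302, 0.2159, 0.0673]
tcp_rot: [0.004, -0.0, 1.0, 0.002]
contact_force: [1.3, 1.0, 0.1]
grip_width: 0.0002
```

```bash
python3 st.py scene=s4 wrist=w4;python3 -c "
import cv2,numpy as np
a=cv2.imread('pics/w4.png')[190:330,200:350]; a=cv2.resize(a,(450,420))
b=cv2.imread('pics/s4.png')[205:255,290:330]; b=cv2.resize(b,(336,420),interpolation=2); cv2.imwrite('pics/c4.png',np.hstack([a,b])[:,:800])"
```

```text
4.2 [0.5302 0.2159 0.0673] jaw deg 90.02864592384798 zaxis [ 0.0077  0.0031 -1.    ] F [1.2849 1.0315 0.0729] 0.00019836958720364676
```

View pics/c4.png

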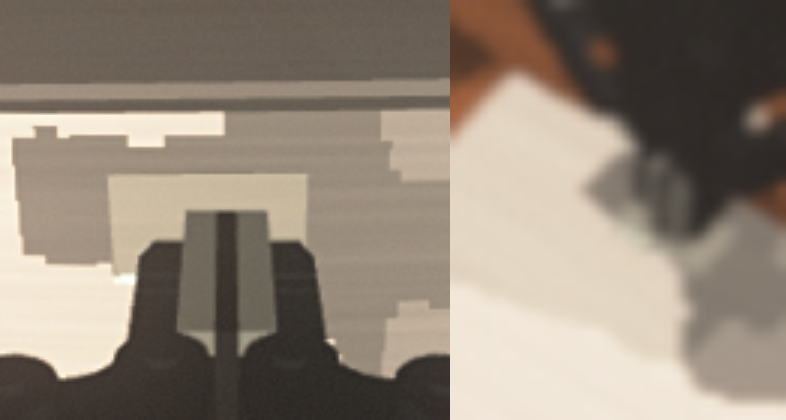

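Request:
drive_tool --motion '[{"claw": 1, "linear": [0, 0, -1.5], "yaw": 0}]'

```text
time: 4.4
ee_pos: [0.5302, 0.2159, 0.0658]
tcp_rot: [0.004, -0.0, 1.0, 0.002]
contact_force: [0.1, -0.1, 0.5]
grip_width: -0.0001
```

Request:
drive_tool --motion '[{"claw": 1, "linear": [0, 0, -1.5], "yaw": 0}]'

```text
time: 4.5
ee_pos: [0.5302, 0.2159, 0.0642]
tcp_rot: [0.004, -0.0, 1.0, 0.002]
contact_force: [-0.5, -0.1, 0.7]
grip_width: -0.0004
```

Request:
drive_tool --motion '[{"claw": 1, "linear": [0, 0, -1.5], "yaw": 0}]'

```text
time: 4.6
ee_pos: [0.5302, 0.2159, 0.0626]
tcp_rot: [0.004, -0.0, 1.0, 0.002]
contact_force: [0.3, -1.0, 0.4]
grip_width: 0.0001
```

Request:
drive_tool --motion '[{"claw": 1, "linear": [0, 0, -1], "yaw": 0}]'

```text
time: 4.7
ee_pos: [0.5301, 0.2159, 0.0614]
tcp_rot: [0.004, -0.0, 1.0, 0.002]
contact_force: [0.2, -0.5, -0.4]
grip_width: 0.0002
```

Request:
drive_tool --motion '[{"claw": 1, "linear": [0, 0, -1], "yaw": 0}]'

```text
time: 4.8
ee_pos: [0.5301, 0.2159, 0.0603]
tcp_rot: [0.004, -0.0, 1.0, 0.002]
contact_force: [0.4, -0.8, -0.6]
grip_width: 0.0002
```

Request:
drive_tool --motion '[{"claw": 1, "linear": [0, 0, -1], "yaw": 0}]'

```text
time: 4.9
ee_pos: [0.5301, 0.2159, 0.0592]
tcp_rot: [0.004, -0.0, 1.0, 0.002]
contact_force: [-0.3, -0.1, 1.8]
grip_width: 0.0001
```

```bash
python3 st.py scene=s5 wrist=w5;python3 -c "
import cv2,numpy as np
a=cv2.imread('pics/w5.png')[190:330,200:350]; a=cv2.resize(a,(450,420))
b=cv2.imread('pics/s5.png')[205:255,290:330]; b=cv2.resize(b,(336,420),interpolation=2); cv2.imwrite('pics/c5.png',np.hstack([a,b])[:,:800])"
```

```text
4.9 [0.5301 0.2159 0.0592] jaw deg 90.02933217610958 zaxis [ 0.0075  0.0031 -1.    ] F [-0.2992 -0.0503  1.8013] 7.260181714038563e-05
```

View pics/c5.png

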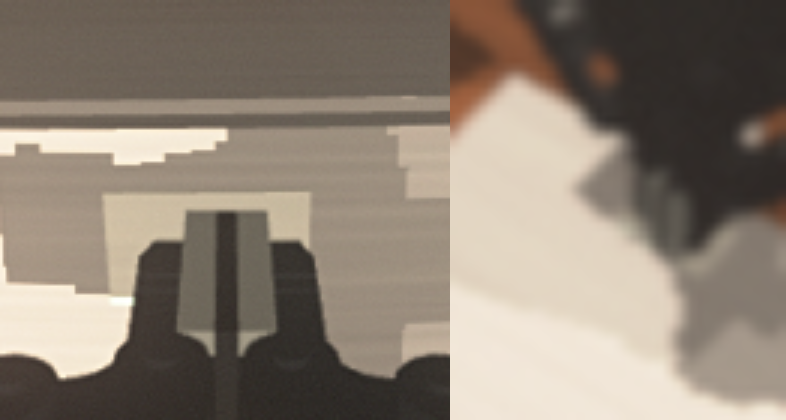

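Request:
drive_tool --motion '[{"claw": 1, "linear": [0, 0, -1], "yaw": 0}]'

```text
time: 5.1
ee_pos: [0.5301, 0.2159, 0.0583]
tcp_rot: [0.004, -0.0, 1.0, 0.002]
contact_force: [-2.6, -0.2, 5.9]
grip_width: 0.0002
```

Request:
drive_tool --motion '[{"claw": 1, "linear": [0, 0, -1], "yaw": 0}]'

```text
time: 5.2
ee_pos: [0.5301, 0.2159, 0.0574]
tcp_rot: [0.004, -0.0, 1.0, 0.002]
contact_force: [-0.8, -0.3, 4.5]
grip_width: 0.0003
```

Contact began at a reading of about 0.060. I'll press on toward the stop.

Request:
drive_tool --motion '[{"claw": 1, "linear": [0, 0, -1], "yaw": 0}]'

```text
time: 5.3
ee_pos: [0.53, 0.2159, 0.0564]
tcp_rot: [0.004, -0.0, 1.0, 0.002]
contact_force: [-2.4, -0.2, 4.4]
grip_width: 0.0002
```

Request:
drive_tool --motion '[{"claw": 1, "linear": [0, 0, -1], "yaw": 0}]'

```text
time: 5.4
ee_pos: [0.53, 0.2159, 0.0554]
tcp_rot: [0.004, -0.0, 1.0, 0.002]
contact_force: [-2.1, -0.5, 4.9]
grip_width: 0.0003
```

Request:
drive_tool --motion '[{"claw": 1, "linear": [0, 0, -1], "yaw": 0}]'

```text
time: 5.5
ee_pos: [0.53, 0.2159, 0.0544]
tcp_rot: [0.004, -0.0, 1.0, 0.002]
contact_force: [-2.3, -0.3, 7.4]
grip_width: -0.0001
```

The force has risen to 7.4 N, so the lid is at its stop. Withdraw.

Request:
drive_tool --motion '[{"claw": 1, "linear": [0, 0, 20], "yaw": 0}, {"claw": 1, "linear": [0, 0, 45], "yaw": 0}, {"claw": 1, "linear": [0, 0, 45], "yaw": 0}, {"claw": 1, "linear": [-30, 0, 20], "yaw": 0}, {"claw": 1, "linear": [-40, 0, 0], "yaw": 0}, {"claw": 1, "linear": [-30, 0, 0], "yaw": 0}, {"claw": 1, "linear": [0, 0, 0], "yaw": 0}]'

```text
time: 6.2
ee_pos: [0.4271, 0.2154, 0.1874]
tcp_rot: [0.004, 0.0, 1.0, 0.002]
contact_force: [-0.5, 0.4, -0.3]
grip_width: -0.0001
```

```bash
python3 st.py scene=s6 wrist=w6
```

```text
6.2 [0.4271 0.2154 0.1874] jaw deg 89.96360473274838 zaxis [ 0.008   0.0035 -1.    ] F [-0.4613  0.3985 -0.3097] -0.00013138841243326863
```

View pics/s6.png

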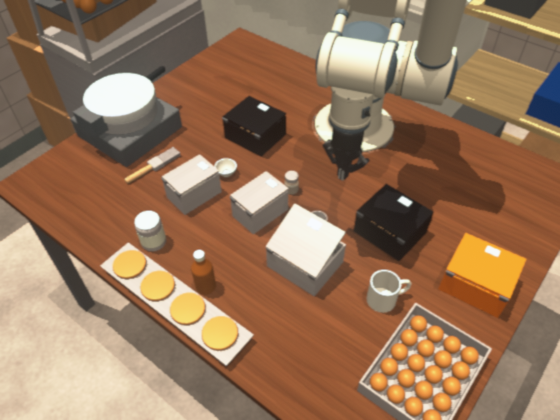

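View pics/w6.png

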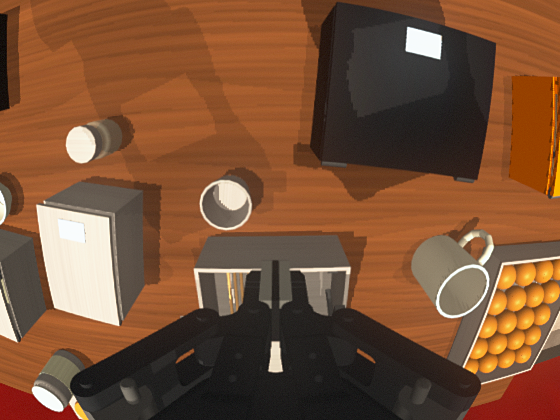

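The lid sprang ajar: the interior and skewers show at wrist (240,290). Everything else is where it was. Now I'll come down in front of the ajar edge, which is at about x 0.519, z 0.146.

Request:
drive_tool --motion '[{"claw": 1, "linear": [20, 0, -40], "yaw": 0}, {"claw": 1, "linear": [15, 0, -40], "yaw": 0}, {"claw": 1, "linear": [0, 0, -13], "yaw": 0}, {"claw": 1, "linear": [20, 0, 0], "yaw": 0}, {"claw": 1, "linear": [8, 0, 0], "yaw": 0}, {"claw": 1, "linear": [0, 0, 0], "yaw": 0}]'

```text
time: 6.9
ee_pos: [0.5028, 0.2161, 0.0893]
tcp_rot: [0.007, 0.001, 1.0, 0.003]
contact_force: [-1.9, -0.2, 0.0]
grip_width: 0.0001
```

```bash
python3 st.py scene=s7 wrist=w7;python3 -c "
import cv2,numpy as np
a=cv2.imread('pics/w7.png')[190:330,200:350]; a=cv2.resize(a,(450,420))
b=cv2.imread('pics/s7.png')[170:250,285:350]; b=cv2.resize(b,(341,420),interpolation=2); cv2.imwrite('pics/c7.png',np.hstack([a,b])[:,:800])"
```

```text
6.9 [0.5028 0.2161 0.0893] jaw deg 89.85786870941418 zaxis [ 0.0148  0.0052 -0.9999] F [-1.9031 -0.2298  0.0105] 6.289526179638957e-05
```

View pics/c7.png

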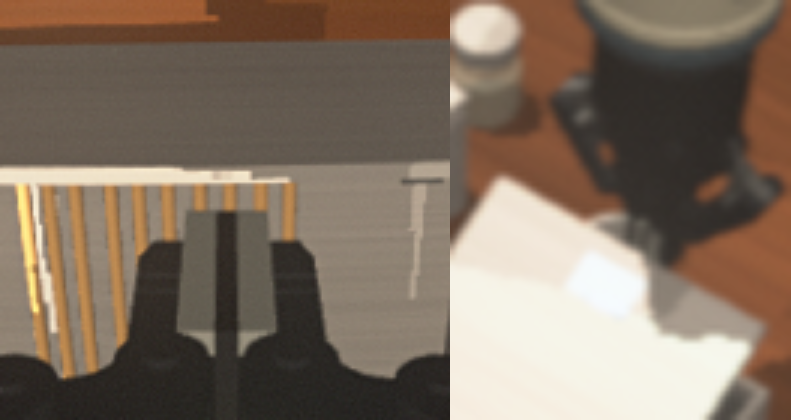

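The finger touches the ajar edge (Fx −1.9 N), with the skewers visible below. I'll push up and back along the edge's arc.

Request:
drive_tool --motion '[{"claw": 1, "linear": [6, 0, 8], "yaw": 0}, {"claw": 1, "linear": [7, 0, 10], "yaw": 0}, {"claw": 1, "linear": [8, 0, 10], "yaw": 0}, {"claw": 1, "linear": [8, 0, 8], "yaw": 0}]'

```text
time: 7.4
ee_pos: [0.5258, 0.2161, 0.1286]
tcp_rot: [0.003, 0.0, 1.0, 0.002]
contact_force: [-7.7, 0.8, 4.7]
grip_width: 0.0003
```

```bash
python3 st.py scene=s8;python3 -c "
import cv2,numpy as np
b=cv2.imread('pics/s8.png')[150:310,240:400]; cv2.imwrite('pics/c8.png',cv2.resize(b,(560,560),interpolation=2))"
```

```text
7.4 [0.5258 0.2161 0.1286] jaw deg 89.94829867520201 zaxis [ 0.0068  0.0044 -1.    ] F [-7.6597  0.7696  4.6531] 0.00032190772734362106
```

View pics/c8.png

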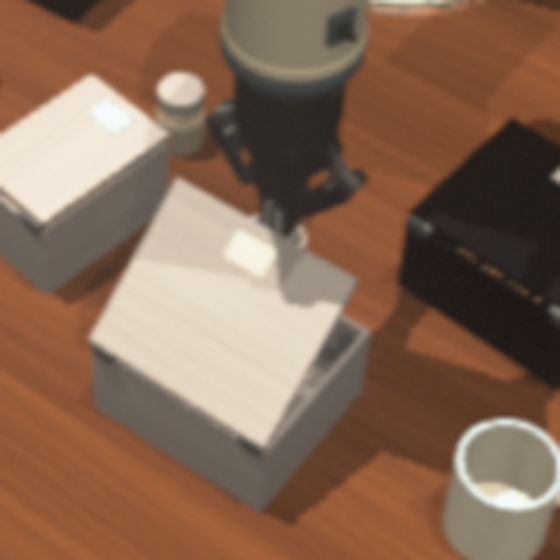

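```bash
python3 st.py wrist=w8;python3 -c "
import cv2,numpy as np
a=cv2.imread('pics/w8.png')[150:330,180:360]; a=cv2.resize(a,(420,420))
b=cv2.imread('pics/s8.png')[195:245,295:345]; b=cv2.resize(b,(380,420),interpolation=2); cv2.imwrite('pics/c9.png',np.hstack([a,b]))"
```

```text
7.45 [0.5278 0.2163 0.13  ] jaw deg 89.94199189084794 zaxis [ 0.0096  0.005  -0.9999] F [-4.2132 -0.1459  6.3037] -0.00023602459344587888
```

View pics/c9.png

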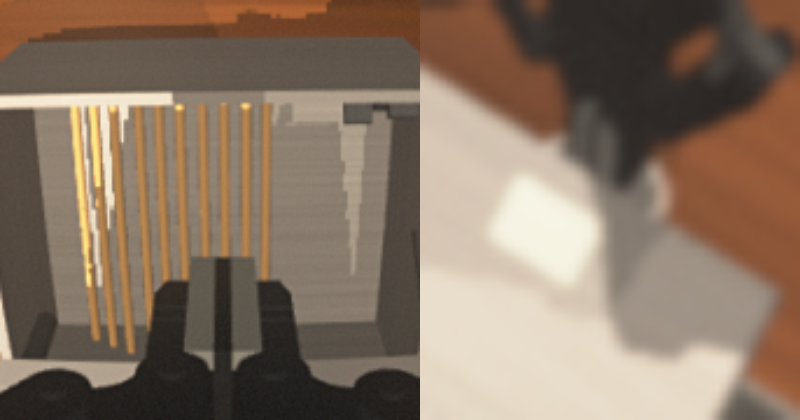

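```bash
cat > ang.py <<'E'
from h import *
def ang(uv,y):
    o,d=ray('scene',uv); p=o+d*(y-o[1])/d[1]; return p, np.arctan2(p[2]-.090,.645-p[0]), np.hypot(p[2]-.09,.645-p[0])
E
python3 - <<'E'
from ang import *
print(ang((240+178/3.5,150+180/3.5),.133)); print(ang((240+355/3.5,150+285/3.5),.293))
# tip
for uv in [(295+(620-420)/7.6,195+180/8.4),(295+(640-420)/7.6,195+180/8.4)]:
    o,d=ray('scene',uv); print(o+d*(.216-o[1])/d[1]); 
r=ray('wrist',(180+224*180/420,150+258*180/420)); print(r[0]+r[1]*.1, plane(r,.15),plane(r,.17))
E
```

```text
(array([0.53548721, 0.133     , 0.16864027]), np.float64(0.6227653743130752), np.float64(0.13482337855630377))
(array([0.53645706, 0.293     , 0.16688258]), np.float64(0.6162846185532995), np.float64(0.13301316202044386))
[0.5125927  0.216      0.14639306]
[0.49940048 0.216      0.13391681]
[0.48909671 0.21526548 0.21821552] [0.52655372 0.21577989 0.15      ] [0.51557176 0.21562907 0.17      ]
```

The lid has risen to about 0.6 rad, but the finger rose faster than the edge, so contact is now at the very tip. I'll back off so the lid drops to ajar, then re-engage lower and follow the arc more closely.

Request:
drive_tool --motion '[{"claw": 1, "linear": [-25, 0, 3], "yaw": 0}, {"claw": 1, "linear": [-20, 0, 0], "yaw": 0}, {"claw": 1, "linear": [0, 0, -20], "yaw": 0}, {"claw": 1, "linear": [0, 0, -22], "yaw": 0}, {"claw": 1, "linear": [0, 0, 0], "yaw": 0}]'

```text
time: 8.0
ee_pos: [0.4822, 0.2172, 0.0959]
tcp_rot: [0.009, 0.0, 1.0, 0.004]
contact_force: [0.3, -0.2, 0.1]
grip_width: -0.0001
```

```bash
python3 st.py scene=s10;python3 -c "
import cv2,numpy as np
b=cv2.imread('pics/s10.png')[150:310,240:400]; cv2.imwrite('pics/c10.png',cv2.resize(b,(560,560),interpolation=2))"
```

```text
8.0 [0.4822 0.2172 0.0959] jaw deg 89.99908710065196 zaxis [ 0.0177  0.0076 -0.9998] F [ 0.3072 -0.1835  0.1434] -0.00011174847645393501
```

View pics/c10.png

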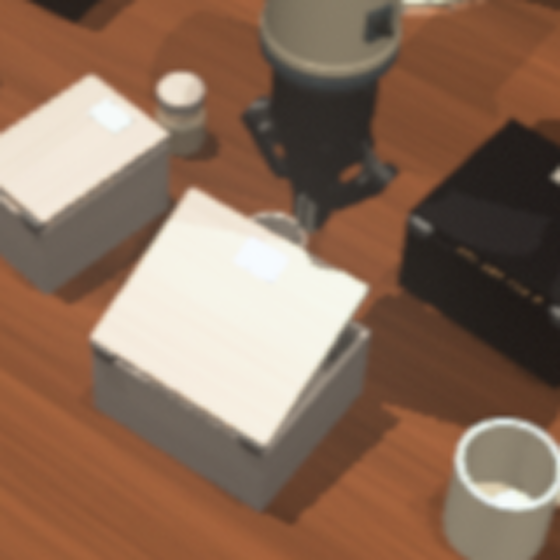

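Request:
drive_tool --motion '[{"claw": 1, "linear": [0, 0, -12], "yaw": 0}, {"claw": 1, "linear": [12, 0, 0], "yaw": 0}, {"claw": 1, "linear": [8, 0, 0], "yaw": 0}, {"claw": 1, "linear": [4, 0, 4], "yaw": 0}]'

```text
time: 8.45
ee_pos: [0.5102, 0.2179, 0.0913]
tcp_rot: [0.011, -0.0, 1.0, 0.005]
contact_force: [-13.5, 0.8, 6.1]
grip_width: -0.0003
```

Request:
drive_tool --motion '[{"claw": 1, "linear": [6, 0, 8], "yaw": 0}, {"claw": 1, "linear": [7, 0, 8], "yaw": 0}]'

```text
time: 8.65
ee_pos: [0.5188, 0.2177, 0.1073]
tcp_rot: [0.006, 0.0, 1.0, 0.004]
contact_force: [-17.7, 4.2, 10.3]
grip_width: 0.0001
```

```bash
python3 st.py scene=s11;python3 -c "
import cv2,numpy as np
b=cv2.imread('pics/s11.png')[150:310,240:400]; cv2.imwrite('pics/c11.png',cv2.resize(b,(560,560),interpolation=2))"
```

```text
8.65 [0.5188 0.2177 0.1073] jaw deg 89.98579421279842 zaxis [ 0.0112  0.0082 -0.9999] F [-17.7276   4.1674  10.3447] 0.00011576781752385527
```

View pics/c11.png

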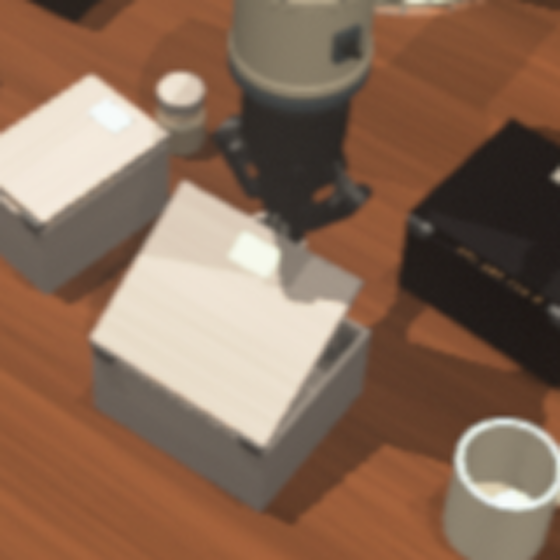

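The forces show friction jamming: the finger's upward speed was below the edge's arc slope. I'll move straight up a little to relieve it.

Request:
drive_tool --motion '[{"claw": 1, "linear": [0, 0, 6], "yaw": 0}]'

```text
time: 8.8
ee_pos: [0.5197, 0.2178, 0.115]
tcp_rot: [0.006, 0.0, 1.0, 0.004]
contact_force: [-0.2, 0.3, -1.1]
grip_width: -0.0001
```

Request:
drive_tool --motion '[{"claw": 1, "linear": [1, 0, 6], "yaw": 0}]'

```text
time: 8.9
ee_pos: [0.521, 0.2179, 0.1219]
tcp_rot: [0.006, 0.0, 1.0, 0.004]
contact_force: [-0.6, 0.2, -0.3]
grip_width: -0.0002
```

```bash
python3 st.py scene=s12 wrist=w12;python3 -c "
import cv2,numpy as np
b=cv2.imread('pics/s12.png')[170:270,270:370]; b=cv2.resize(b,(400,400),interpolation=2)
a=cv2.imread('pics/w12.png')[150:330,180:360]; a=cv2.resize(a,(400,400));cv2.imwrite('pics/c12.png',np.hstack([a,b]))"
```

```text
8.9 [0.521  0.2179 0.1219] jaw deg 89.97672234640781 zaxis [ 0.0114  0.0087 -0.9999] F [-0.5878  0.2293 -0.3336] -0.00019783841577051585
```

View pics/c12.png

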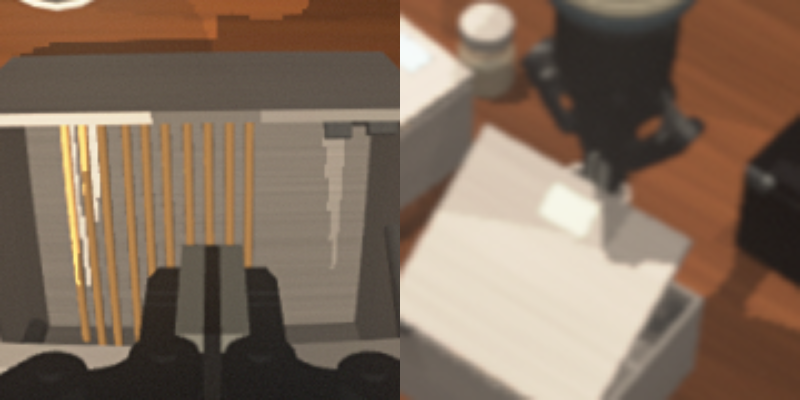

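Run:
```python
from ang import *
print(ang((292,201.2),.133)); print(ang((342.5,230),.293))
print(ang((240+195/3.5,150+188/3.5),.133), 's10')
```

```text
(array([0.5304791 , 0.133     , 0.16507956]), np.float64(0.5802998214564241), np.float64(0.1369378598054879))
(array([0.53182251, 0.293     , 0.16801615]), np.float64(0.6035260225141448), np.float64(0.1374615012297118))
(array([0.51359394, 0.133     , 0.13983078]), np.float64(0.36245844750482903), np.float64(0.14053703756788283)) s10
```

Request:
drive_tool --motion '[{"claw": 1, "linear": [-25, 0, 2], "yaw": 0}, {"claw": 1, "linear": [-18, 0, 0], "yaw": 0}, {"claw": 1, "linear": [0, 0, -20], "yaw": 0}, {"claw": 1, "linear": [0, 0, -18], "yaw": 0}, {"claw": 1, "linear": [0, 0, 0], "yaw": 0}]'

```text
time: 9.5
ee_pos: [0.4799, 0.2181, 0.0866]
tcp_rot: [0.009, 0.001, 1.0, 0.005]
contact_force: [-0.8, -0.4, -0.0]
grip_width: 0.0001
```

Request:
drive_tool --motion '[{"claw": 1, "linear": [0, 0, 0], "yaw": 0}]'

```text
time: 9.6
ee_pos: [0.4803, 0.2181, 0.0869]
tcp_rot: [0.009, 0.001, 1.0, 0.005]
contact_force: [0.7, -0.2, 0.1]
grip_width: -0.0003
```

Request:
drive_tool --motion '[{"claw": 1, "linear": [12, -2, -5], "yaw": 0}, {"claw": 1, "linear": [8, 0, 0], "yaw": 0}, {"claw": 1, "linear": [2, 0, 0], "yaw": 0}]'

```text
time: 9.9
ee_pos: [0.5059, 0.2162, 0.0832]
tcp_rot: [0.011, 0.001, 1.0, 0.006]
contact_force: [-0.5, -0.4, -0.4]
grip_width: -0.0001
```

Request:
drive_tool --motion '[{"claw": 1, "linear": [4, 0, 11], "yaw": 0}, {"claw": 1, "linear": [5, 0, 12], "yaw": 0}]'

```text
time: 10.1
ee_pos: [0.515, 0.2157, 0.1059]
tcp_rot: [0.01, 0.001, 1.0, 0.005]
contact_force: [-0.5, -0.5, -1.7]
grip_width: -0.0001
```

Request:
drive_tool --motion '[{"claw": 1, "linear": [7, 0, 11], "yaw": 0}, {"claw": 1, "linear": [8, 0, 11], "yaw": 0}]'

```text
time: 10.3
ee_pos: [0.5305, 0.2156, 0.1291]
tcp_rot: [0.009, 0.001, 1.0, 0.005]
contact_force: [-0.1, 0.5, -0.5]
grip_width: 0.0004
```

```bash
python3 st.py scene=s13 wrist=w13;python3 -c "
import cv2,numpy as np
b=cv2.imread('pics/s13.png')[170:270,270:370]; b=cv2.resize(b,(400,400),interpolation=2)
a=cv2.imread('pics/w13.png')[150:330,180:360]; a=cv2.resize(a,(400,400));cv2.imwrite('pics/c13.png',np.hstack([a,b]))"
```

```text
10.3 [0.5305 0.2156 0.1291] jaw deg 89.87980957419495 zaxis [ 0.0184  0.0103 -0.9998] F [-0.0802  0.5251 -0.4508] 0.00037165878063098224
```

View pics/c13.png

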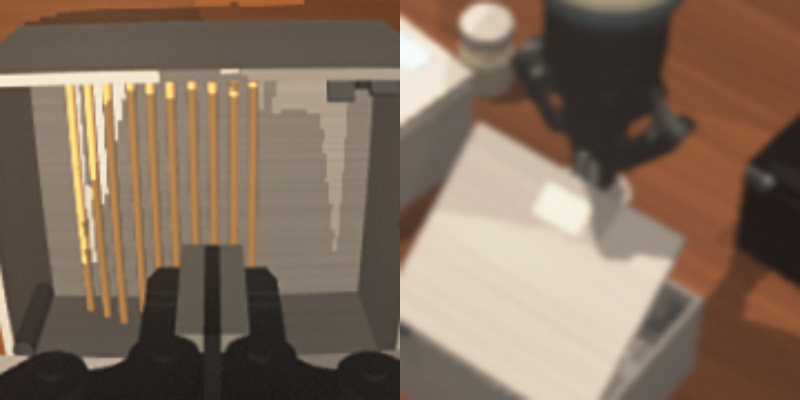

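Lid is at about 0.62 rad. From here tanθ exceeds the observed friction (about 0.6), so I can push with less rise and regain finger overlap.

Request:
drive_tool --motion '[{"claw": 1, "linear": [7, 0, 7], "yaw": 0}, {"claw": 1, "linear": [7, 0, 7], "yaw": 0}]'

```text
time: 10.6
ee_pos: [0.5451, 0.2156, 0.1436]
tcp_rot: [0.009, 0.001, 1.0, 0.005]
contact_force: [-0.2, -0.4, 0.2]
grip_width: -0.0001
```

```bash
python3 st.py scene=s14 ;python3 -c "
import cv2,numpy as np
b=cv2.imread('pics/s14.png')[170:270,270:370]; b=cv2.resize(b,(600,600),interpolation=2)
cv2.imwrite('pics/c14.png',b)"
```

```text
10.6 [0.5451 0.2156 0.1436] jaw deg 89.86959954514515 zaxis [ 0.0189  0.0106 -0.9998] F [-0.1929 -0.415   0.2008] -7.639274788805957e-05
```

View pics/c14.png

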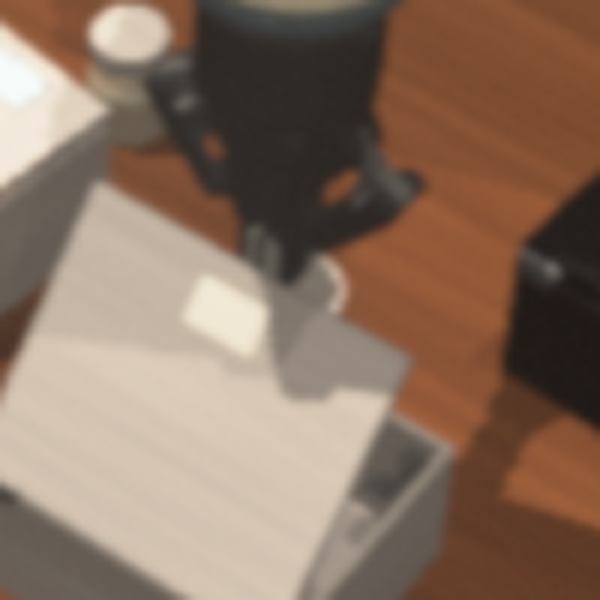

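The force is low, the lid is rising, and the tip is now partly behind the lid edge. Continuing.

Request:
drive_tool --motion '[{"claw": 1, "linear": [8, 0, 6], "yaw": 0}, {"claw": 1, "linear": [8, 0, 6], "yaw": 0}]'

```text
time: 10.85
ee_pos: [0.5628, 0.2157, 0.1568]
tcp_rot: [0.01, 0.001, 1.0, 0.005]
contact_force: [-0.1, 0.4, -0.4]
grip_width: -0.0001
```

Request:
drive_tool --motion '[{"claw": 1, "linear": [9, 0, 5], "yaw": 0}, {"claw": 1, "linear": [9, 0, 5], "yaw": 0}]'

```text
time: 11.05
ee_pos: [0.5826, 0.2156, 0.1678]
tcp_rot: [0.01, 0.001, 1.0, 0.005]
contact_force: [-0.0, 0.2, 0.3]
grip_width: -0.0
```

```bash
python3 st.py scene=s15 ;python3 -c "
import cv2,numpy as np
b=cv2.imread('pics/s15.png')[170:270,270:370]; b=cv2.resize(b,(600,600),interpolation=2)
cv2.imwrite('pics/c15.png',b)"
```

```text
11.05 [0.5826 0.2156 0.1678] jaw deg 89.86908557773758 zaxis [ 0.0196  0.0107 -0.9998] F [-0.0112  0.1708  0.2961] -2.271632744123554e-05
```

View pics/c15.png

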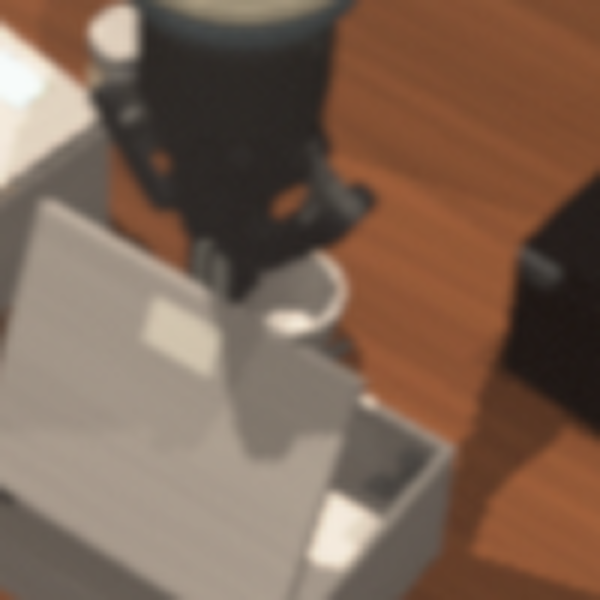

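The lid is near 1 rad. I'll push more horizontally now.

Request:
drive_tool --motion '[{"claw": 1, "linear": [10, 0, 2], "yaw": 0}, {"claw": 1, "linear": [10, 0, 1], "yaw": 0}]'

```text
time: 11.3
ee_pos: [0.6053, 0.2157, 0.1721]
tcp_rot: [0.011, 0.001, 1.0, 0.006]
contact_force: [-0.5, 0.5, -0.6]
grip_width: 0.0001
```

Request:
drive_tool --motion '[{"claw": 1, "linear": [10, 0, 1], "yaw": 0}, {"claw": 1, "linear": [10, 0, 1], "yaw": 0}]'

```text
time: 11.5
ee_pos: [0.6268, 0.2157, 0.1741]
tcp_rot: [0.011, 0.001, 1.0, 0.006]
contact_force: [0.4, -0.0, 0.2]
grip_width: 0.0002
```

```bash
python3 st.py scene=s16 ;python3 -c "
import cv2,numpy as np
b=cv2.imread('pics/s16.png')[170:270,250:350]; b=cv2.resize(b,(600,600),interpolation=2)
cv2.imwrite('pics/c16.png',b)"
```

```text
11.5 [0.6268 0.2157 0.1741] jaw deg 89.85574491353117 zaxis [ 0.0215  0.011  -0.9997] F [ 0.4004 -0.0067  0.1585] 0.00017716876682944793
```

View pics/c16.png

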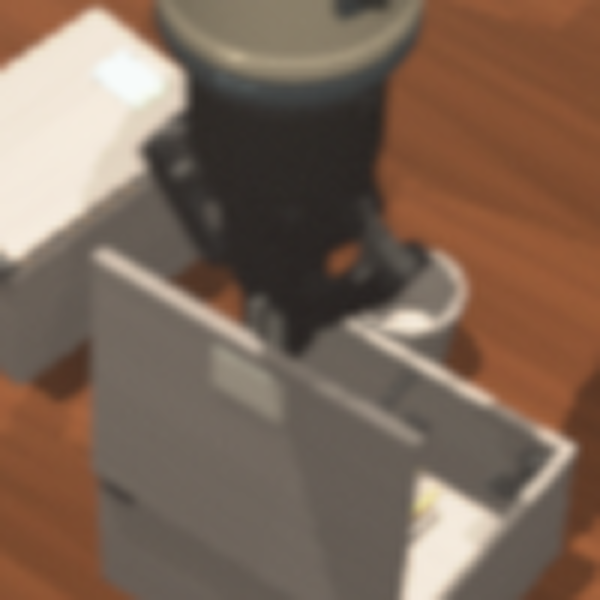

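The lid is nearly upright, with the finger behind its edge. I'll push past upright.

Request:
drive_tool --motion '[{"claw": 1, "linear": [10, 0, 0], "yaw": 0}, {"claw": 1, "linear": [10, 0, 0], "yaw": 0}, {"claw": 1, "linear": [10, 0, 0], "yaw": 0}]'

```text
time: 11.85
ee_pos: [0.6594, 0.2155, 0.1738]
tcp_rot: [0.011, 0.001, 1.0, 0.005]
contact_force: [-0.5, -0.7, -0.2]
grip_width: -0.0002
```

```bash
python3 st.py scene=s17 ;python3 -c "
import cv2,numpy as np
b=cv2.imread('pics/s17.png')[170:290,240:360]; b=cv2.resize(b,(600,600),interpolation=2)
cv2.imwrite('pics/c17.png',b)"
```

```text
11.85 [0.6594 0.2155 0.1738] jaw deg 89.839802547301 zaxis [ 0.0215  0.0109 -0.9997] F [-0.5174 -0.6968 -0.1773] -0.00020831907708938522
```

View pics/c17.png

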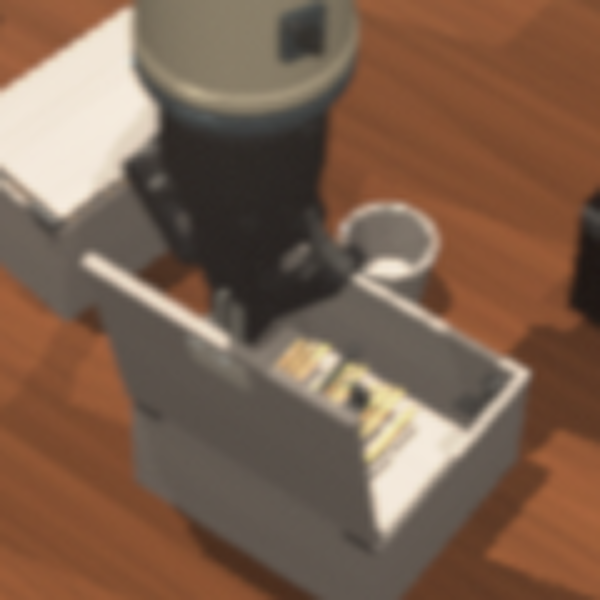

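The lid leans back past upright. I'll let it settle for a moment, then withdraw forward and up, and check.

Request:
drive_tool --motion '[{"claw": 1, "linear": [0, 0, 0], "yaw": 0}, {"claw": 1, "linear": [-20, 0, 5], "yaw": 0}, {"claw": 1, "linear": [-35, 0, 25], "yaw": 0}, {"claw": 1, "linear": [-40, 0, 30], "yaw": 0}, {"claw": 1, "linear": [-40, 0, 30], "yaw": 0}, {"claw": 1, "linear": [-40, 0, 20], "yaw": 0}, {"claw": 1, "linear": [-20, 0, 0], "yaw": 0}, {"claw": 1, "linear": [0, 0, 0], "yaw": 0}]'

```text
time: 12.7
ee_pos: [0.4573, 0.2142, 0.2846]
tcp_rot: [0.01, 0.002, 1.0, 0.006]
contact_force: [0.5, -0.4, -1.1]
grip_width: -0.0001
```

Request:
drive_tool --motion '[{"claw": 1, "linear": [0, 0, 0], "yaw": 0}, {"claw": 1, "linear": [0, 0, 0], "yaw": 0}, {"claw": 1, "linear": [0, 0, 0], "yaw": 0}, {"claw": 1, "linear": [0, 0, 0], "yaw": 0}]'

```text
time: 13.1
ee_pos: [0.4589, 0.2142, 0.2841]
tcp_rot: [0.01, 0.002, 1.0, 0.005]
contact_force: [-0.0, 0.1, -1.0]
grip_width: 0.0002
```

```bash
python3 st.py scene=s18 top=t18
```

```text
13.1 [0.4589 0.2142 0.2841] jaw deg 89.770484150784 zaxis [ 0.0206  0.0109 -0.9997] F [-0.0208  0.1192 -1.0045] 0.00023990174587834665
```

View pics/s18.png

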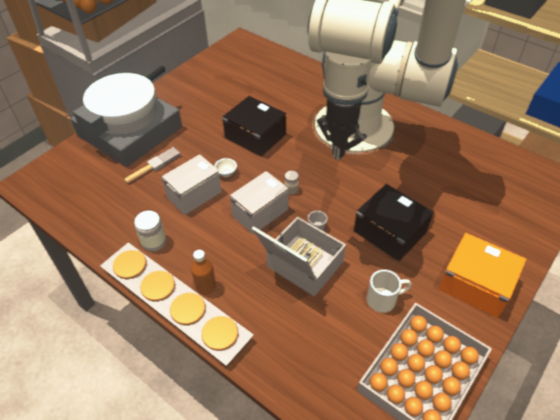

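View pics/t18.png

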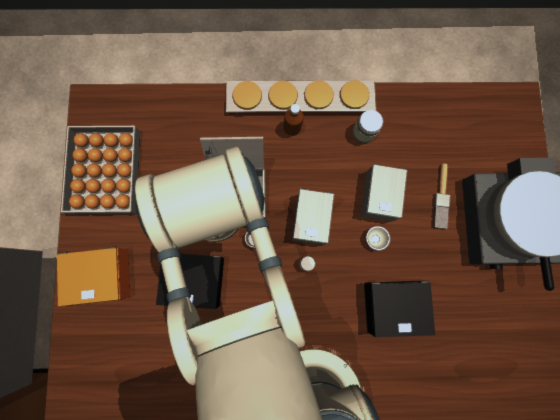

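The lid stands open past upright (scene: edge from (256,231) to (311,277)). The slim lids are shut, and the cup at (317,220) and the other items look unmoved. A last numeric check, then hand in.

Run:
```python
from ang import *; import cv2
print(ang((256,231),.133)); print(ang((311,277),.293))
a=cv2.imread('pics/scene0.png').astype(int);b=cv2.imread('pics/s18.png').astype(int)
d=np.abs(a-b).max(2)
for n,(u,v,r) in dict(cup=(317,220,8),shaker=(292,182,12),bowl=(226,169,14),syrup=(203,272,20),tin=(150,230,20),brush=(153,166,25),mug=(385,291,22),slimA=(260,202,22),slimB=(192,184,22)).items():
    p=d[v-r:v+r,u-r:u+r]; print(n,p.mean().round(1),(p>40).mean().round(3))
print(ctrl.hand_in())
```

```text
(array([0.67722481, 0.133     , 0.1851766 ]), np.float64(1.897260613963161), np.float64(0.1004839437475726))
(array([0.66238691, 0.293     , 0.11187876]), np.float64(2.2422932943978213), np.float64(0.027946104060962446))
cup 24.6 0.227
shaker 8.0 0.0
bowl 7.4 0.0
syrup 7.1 0.0
tin 6.7 0.0
brush 7.0 0.0
mug 8.3 0.028
slimA 6.3 0.0
slimB 7.0 0.0
the job is handed in; nothing more can be done
None
```

The wide caddy's lid is open past upright and staying there, and I handed the job in at about 13 s.

**What I did**
- **Pressing:** I pressed the plate with shut fingertips until the force rose to 7.4 N at the stop. When I withdrew, the lid sprang ajar by itself.
- **Opening:** I pushed the front edge up and back with the side of the fingers, never pinching it. This took three tries. On the first two the finger either rose too fast and reached its tip, or jammed by friction. Each time I backed off, let the lid drop to ajar and went in again. The largest force I read was about 20 N.

**Last checks**
- **Lid angle:** The right front corner gives about 1.90 rad, matching the 1.9 stop. Its distance from the hinge came out as 100 mm instead of 138 mm, so that angle is only rough. The left-corner estimate (2.24 rad) disagreed; I think I picked a point on the hinge side. In the picture the lid clearly leans back.
- **Other items:** A before/after comparison of the scene camera shows no change for the slim caddies, shaker, bowl, syrup, tin and brush. The mug's patch changed only slightly (2.8% of its pixels).
- **Sauce cup:** Its patch did change, probably because the lid partly hid it before. By eye it stands where it was, but I did not measure its position again.
- **Fingertip height:** The fingertips touched the plate when the reported TCP was about 33 mm lower than the plate, which disagrees with the interface text. I went by force and camera instead.

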